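Clip a straw sample tag and hold it ready over the dip trough

ROBOT

A 7-joint arm with a two-finger parallel gripper is mounted at the origin on the work surface; the furniture and walls round the work are solid. World frame = base frame: x ahead of the robot, y to its left, z up, the work surface at z = 0. Lengths are in mm, angles in rad, forces in N, time in s.
With the tool pointing down it reaches from about 400 to 875 mm from the base axis. Payload 4.4 kg.
Tool frame: the origin (TCP) lies between the finger pads, 19 mm behind the fingertips; this is the grasp point; z points along the fingers, y is the line along which they close (so a half turn about z gives the same grasp; the last joint's range is limited). The gripper opens to 85 mm and grips with 20 to 120 N. Pads are 22 mm wide; open, the fingers measure 114 mm over their backs; the gripper's body (76 mm by 85 mm) begins 54 mm behind the grasp point. The pads swing forward as they close: fully open they stand 13 mm farther back than shut.
Start: joints at [1.177, 0.628, 0.038, 1.517, -0.027, 0.996, -0.02], TCP at [209.302, -615.394, 250.013] pointing down, gripper open.
Joint ranges: [-3.06, 3.06], [-0.37, 2.12], [-1.25, 1.32], [0.18, 2.47], [-1.1, 4.24], [0.23, 1.98], [-2.94, 2.94]. Speed limits (rad/s): [2.57, 2.57, 3.14, 3.14, 3.14, 3.14, 3.14].

INTERFACE

Orientations are given as [roll, pitch, yaw] about the fixed x, y, z axes, in that order (R = Rz(yaw) Ry(pitch) Rx(roll)).
In Python, from cell import read_state, get_image, camera_info, finish_job gives the robot as it stands.
- The arm moves only by the tool play_rows, never from a script. Its argument "deltas" is one flat list of numbers, 7 for each row, row after row: the shift along the tool's x, y, z in mm, then the turn, a rotation vector about the tool's x, y, z in rad, then the opening, from 0 (shut) to 1 (fully open). In form: [dx, dy, dz, ax, ay, az, grip, dx, dy, dz, ax, ay, az, grip, ...]. A call has 1 to 10 rows; each row is the pose to reach, as a shift and turn from the pose commanded when the call began, along the tool's axes at that moment; what a row does not reach only later rows make up. A row lasts 1/8 s, in which the tool goes at most 62.5 mm and 10.7 degrees, less where a joint would pass 70% of its speed; a pose out of reach is approached as far as the arm can. A call with a gripper value outside its range is refused whole. The fingers move at their own pace and stop on an object; the grip force is fixed at half the most. Time passes only in rows, so rows that repeat a pose let the fingers close. It gives the time, the measured TCP pose, the force, the opening and the grip force at its end, in the units of the state.
- read_state(): the state, without advancing time (a new reading comes with each control period).
- get_image(name): name is "scene" or "top"; returns the picture (420x560x3 uint8, red, green, blue); there is no depth.
- camera_info(name): a dict with "fx", "fy", "cx", "cy" (pixels), "T" (4x4, takes a point from camera to world coordinates). Camera axes: x right, y down, z forward; pixel columns grow to the right and rows downward; lengths in mm; the calibration is good to about 2 mm. A picture is of the moment at which its call begins. camera_info takes no time and is no camera call.
- finish_job(): hands the job in; it is judged then, once.
The state is a dict: "clock": time; "qpos": joint angles; "qd": joint speeds; "tau": joint torques, N m; "eef_pos": TCP position; "tool_rot": TCP orientation; "force": force on the tool from outside, world axes, zero at the start; "torque": the same for the moment, N m; "width": finger opening in mm; "gripper_force": force on a finger pad.
Only numpy, scipy, OpenCV 4.12 (cv2) and the standard library are available. Lean on these libraries where they do the work, as an engineer would, in place of code of your own. Each camera call takes 0.05 s, during which the arm holds its last target. There are 200 camera calls.

TASK

The straw-faced sample tag must not be touched with the fingers before it is lacquered: squeeze the dip clip open, take it off its rail and let it spring shut on the bare wooden strip along the tag's top edge, near the middle. Then lift the tag by the clip until its foot is higher than the top of the glass jar, carry it over to the empty dip trough and finish still holding it there at rest, hanging upright about a centimetre above the trough's rim, centred over the mouth and square with it, so that it could be lowered straight in. Neither tag nor clip may touch the trough, and the jar, the glue bottle and the brass weight must stay where they are, untouched by the tag.

Things in the scene. Friction and masses are not known exactly. Their poses are not given: they have to be found in the camera images.
- dip_clip: Dip clip, upright, jaws down, 0.065 kg: wooden stick 16 (x) x 14 (y) mm from z = 28 to 108 mm, red thumb tab on its +y side. Origin: on the stick's axis, midway between the jaw pads, at their lower tips; z up. Pads meet along y, 18 mm wide (x), z = 0 to 14 mm; free throat above them to z = 28 mm. At the start it bites the rail's bar, tips 12 mm below its top.
- clip_jaw (a joint): Opening of the sprung +y jaw, which carries the tab (the -y jaw is fixed to the stick), rad: 0 biting a 4 mm piece (pads parallel), -0.1 shut on nothing, 0.33 fully open: gap between the pads y = -2 to +10 mm of the clip. Pivot at y = 9, z = 34 mm. It bites with about 9 N; squeezing the tab's end takes 9 N to start, 15 N to open fully, more nearer the pivot (grip with 30 N).
- clip_rail: Wooden foot 76 (x) x 56 (y) x 14 mm, fixed, with an upright aluminium bar 64 mm long (x) and 4 mm thick (y), whose top is 75 mm above the table. Origin: centre of the underside. The clip is parked on the bar, its +y the bar's +y.
- tag: Sample tag: plate 50 (x) x 4 (y) x 70 (z) mm, 0.03 kg, both faces covered with straw strips up to z = 52 mm, the top 18 mm bare wood. Origin: centre of its lower edge (foot); z up. Stands upright in the middle slot of the tag stand, foot 8 mm and top 78 mm above the table. Looks the same half turned.
- tag_stand: Tag stand: wooden block 84 (x) x 80 (y) x 30 mm, fixed, with three slots along x, 22 mm deep and about 53 x 5.5 mm; only the middle one is used. Origin: centre of the underside.
- trough_mouth (a point): Centre of the dip trough's mouth at rim height, 70 mm above the table; x along its length, y across, z up. Empty fixed steel bath, 74 (x) x 36 (y) mm outside, inside 68 x 30 mm, rim bead 1 mm high. The tag's 50 mm width goes along x.
- glass_jar: Glass jar, 82 mm in diameter, 151 mm tall, loose. Origin: centre of the underside. Leave alone.
- glue_bottle: Glue bottle with blue label and orange nozzle, 44 mm in diameter, 126 mm tall, loose. Origin: centre of the underside. Leave alone.
- brass_weight: Brass paperweight with a knob, 35 x 60 x 50 mm, loose. Origin: centre of the underside. Leave alone.
- trough: The dip trough, on a foot plate 100 (x) x 70 (y) x 4 mm. Origin: centre of its underside, 70 mm below trough_mouth, same axes.
- squeeze_point (a point): On the clip, 54 mm above its origin and 3 mm to +y: put the TCP here and close the fingers along the clip's y, one on the stick's -y face, one on the tab, to open the jaw. Width 30 mm shut, 20 mm fully squeezed. The shut tab slants out to y = 23, z = 64 mm. Eased, the jaw springs shut.
- stick_grip (a point): On the stick's axis, 87 mm above the clip's origin: bare stick above the tab, 14 mm wide along y; gripped here, even hard, the jaw stays shut (keep the fingertips above z = 67 mm).
Mind the look-alikes: they are no part of the job. There is more than one size of the tag_stand; the one meant has the size given above.

How it is judged (in metres and radians):
On the way, in this order (a step that is already met when the one before it is completed fails the run):
1. the clip bites the bare strip of the tag, which still stands in its stand (contact force between dip_clip and tag above 2 N and value of joint clip_jaw below 0.08 rad and z of dip_clip in the frame of tag above 0.049 m and x of dip_clip in the frame of tag between -0.018 and 0.018 m and z of tag in the frame of tag_stand below 0.02 m), for 0.2 s.
2. the tag hangs in the clip with its foot higher than the jar (contact force between dip_clip and tag above 2 N and value of joint clip_jaw below 0.08 rad and z of dip_clip in the frame of tag above 0.049 m and x of dip_clip in the frame of tag between -0.018 and 0.018 m and height (world z) of tag above 0.151 m), for 0.1 s.
At the end, for the whole second after the job is handed in: Held in fingers, the shut clip carries the tag by its bare strip (within 18 mm of mid-width); foot 3 to 25 mm above the rim, within 7 mm of the mouth's centre along and across, square to 0.14 rad, upright to 0.12 rad, at rest, trough untouched; jar, bottle and weight within 20 mm of their start (contact force between dip_clip and tag above 2 N and value of joint clip_jaw below 0.08 rad and z of dip_clip in the frame of tag above 0.049 m and x of dip_clip in the frame of tag between -0.018 and 0.018 m and contact force between the fingers and dip_clip above 1 N and z of tag in the frame of trough_mouth between 0.003 and 0.025 m and x of tag in the frame of trough_mouth between -0.007 and 0.007 m and y of tag in the frame of trough_mouth between -0.007 and 0.007 m and angle between the x axis of tag and the x axis of trough_mouth, either way round below 0.14 rad and angle between tag's own z axis and vertical below 0.12 rad and linear speed of tag below 0.02 m/s and contact force between each of tag, dip_clip and trough below 0.05 N and distance of each of glass_jar, glue_bottle, brass_weight from where it was at the start of the episode below 0.02 m); the arm keeps its last pose, push and grip.
It fails at once if the fingers touched the tag (contact force between the fingers and tag above 0.5 N).
It fails at once if the tag or the clip touched the trough (contact force between any of tag, dip_clip and trough above 0.3 N).
It fails at once if a bystander was moved, tipped or hit with the tag (distance of any of glass_jar, glue_bottle, brass_weight from where it was at the start of the episode above 0.02 m or angle between any of glass_jar, glue_bottle, brass_weight's own z axis and vertical above 0.3 rad or contact force between tag and glass_jar above 0.3 N or contact force between tag and glue_bottle above 0.3 N or contact force between tag and brass_weight above 0.3 N).
It also fails if it takes over 58 s, if anything falls off the work surface, if the arm or the gripper's body presses on something with over 40 N, if the wrist force passes 120 N, or if a joint passes its speed limit or range.

## Working session

There is one attempt and no reset: what is moved stays moved. The work goes in short steps, Python scripts to look and compute and a tool call to move; the robot and the scene stay as the last step left them, time stands still between calls to the robot, and variables do not carry over. Pictures are saved under pics/ and viewed, at most 10 in all, crops included, and the job is handed in when it is done.

Besides the shell and the picture viewer there is one more tool, called after "Emit:" as name(argument=value, ...) on one line, values as JSON. play_rows: Moves the arm, as the interface text tells. Its arguments: {"type":"object","properties":{"deltas":{"type":"array"}},"required":["deltas"]}

```bash
mkdir -p pics; python3 - <<'E'
from cell import *
import cv2
for n in("scene","top"):
    im=get_image(n); cv2.imwrite(f"pics/{n}0.png",cv2.resize(im[:,:,::-1],(800,600),interpolation=cv2.INTER_CUBIC))
    c=camera_info(n); print(n,c)
print(read_state())
E
```

```text
scene {'fx': 463.7232661302508, 'fy': 463.7232661302508, 'cx': 281.60901214341783, 'cy': 214.01500066746087, 'T': array([[-4.97290194e-01, -4.34052319e-01,  7.51199738e-01,
        -5.52038748e+02],
       [-8.67270640e-01,  2.71983686e-01, -4.16973035e-01,
         4.61180697e+02],
       [-2.33259611e-02, -8.58850079e-01, -5.11695653e-01,
         7.24310324e+02],
       [ 0.00000000e+00,  0.00000000e+00,  0.00000000e+00,
         1.00000000e+00]])}
top {'fx': 449.3718898960955, 'fy': 449.3718898960955, 'cx': 276.6766056516423, 'cy': 209.83967200238277, 'T': array([[-4.85788749e-03, -9.81461524e-01,  1.91597697e-01,
         1.05096571e+02],
       [-9.99916617e-01,  2.47502703e-03, -1.26741535e-02,
        -1.46025641e+01],
       [ 1.19649845e-02, -1.91643290e-01, -9.81391710e-01,
         1.48582097e+03],
       [ 0.00000000e+00,  0.00000000e+00,  0.00000000e+00,
         1.00000000e+00]])}
{'clock': 0.1, 'qpos': array([ 1.17721465,  0.62926421,  0.03843499,  1.51824647, -0.02703146,
        0.99630377, -0.01999831]), 'qd': array([-0.000885  , -0.00232786,  0.00091399, -0.00280615, -0.00103966,
        0.00052717,  0.00223957]), 'tau': array([ 3.63033651e-03, -5.64530361e+01,  1.23090897e+00, -1.93970865e+01,
        1.13161569e-02,  5.47842370e-03,  2.16803573e-05]), 'eef_pos': array([ 209.1394537 , -614.88689197,  249.18086227]), 'tool_rot': array([-3.13988795e+00, -1.48097771e-05,  3.27774625e-01]), 'force': array([ 0.344718  , -0.40716499,  0.33235505]), 'torque': array([-0.06714089, -0.02253576, -0.04244316]), 'gripper_force': 0.0, 'width': 85.40137351394621}
```

View pics/scene0.png

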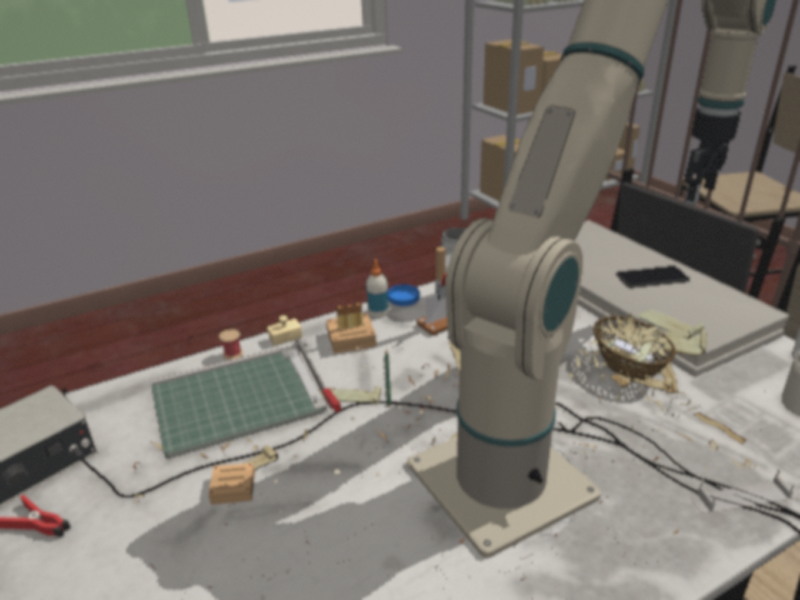

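View pics/top0.png

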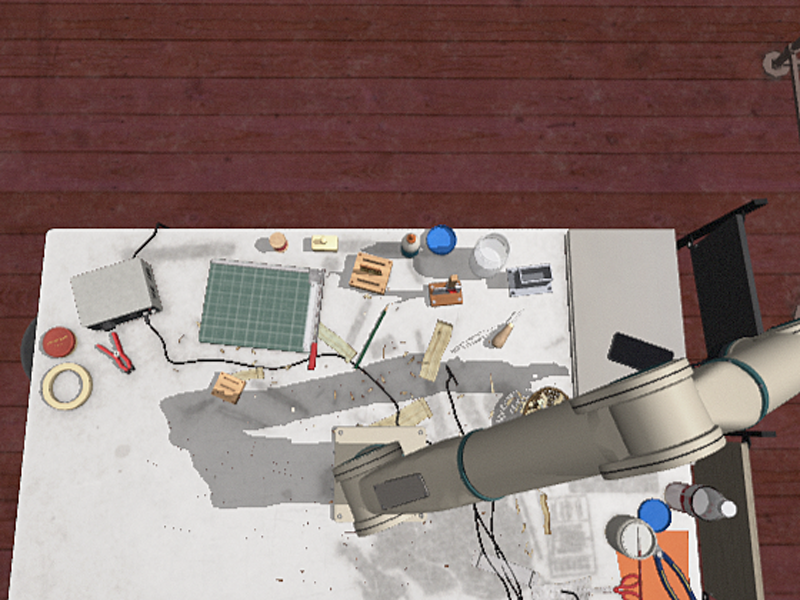

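```bash
python3 - <<'E'
from cell import *
import cv2
def crop(n,x0,y0,w,h,s,f):
    im=get_image(n)[y0:y0+h,x0:x0+w,::-1]; cv2.imwrite(f,cv2.resize(im,None,fx=s,fy=s,interpolation=cv2.INTER_CUBIC))
crop("top",235,155,160,75,5,"pics/topc.png")
crop("scene",220,150,130,100,6,"pics/scenec.png")
E
```

```text
(no output)
```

View pics/topc.png

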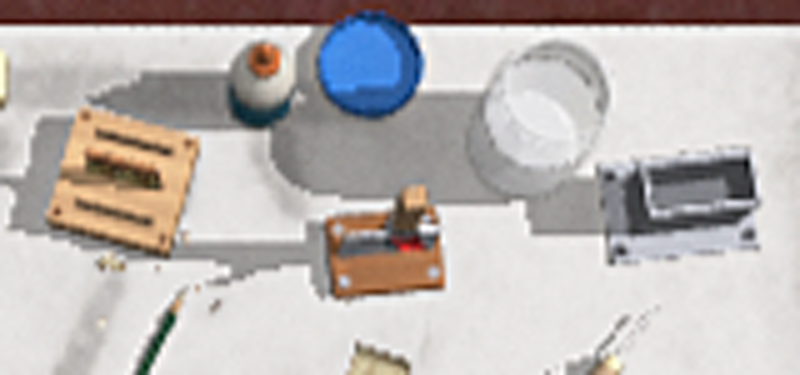

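View pics/scenec.png

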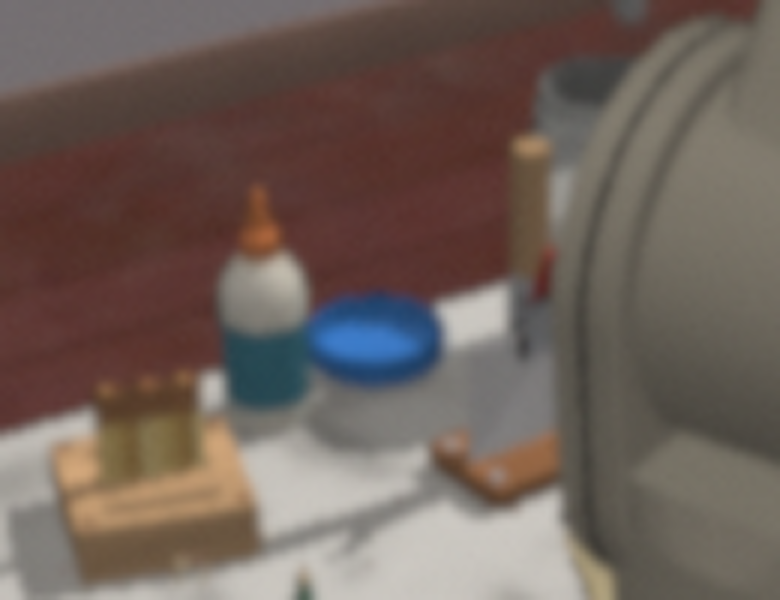

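```bash
cat > h.py <<'E'
from cell import *
import numpy as np
def ray(n,p):
    c=camera_info(n);T=c["T"];d=T[:3,:3]@[(p[0]-c["cx"])/c["fx"],(p[1]-c["cy"])/c["fy"],1];return T[:3,3],d
def atz(n,p,z):
    o,d=ray(n,p);return o+d*(z-o[2])/d[2]
def tri(pt,ps):
    (o1,d1),(o2,d2)=ray("top",pt),ray("scene",ps)
    s=np.linalg.lstsq(np.c_[d1,-d2],o2-o1,rcond=None)[0]
    a,b=o1+s[0]*d1,o2+s[1]*d2
    return (a+b)/2,np.linalg.norm(a-b)
t=lambda u,v:(235+u/5-.4,155+v/5-.4)
s=lambda u,v:(220+u/6-.4,150+v/6-.4)
E
python3 - <<'E'
from h import *
np.set_printoptions(precision=1,suppress=True)
def quad(name,P,z):
    Q=np.array([atz("top",t(*p),z) for p in P]); e=np.roll(Q,-1,0)-Q
    print(name,Q.mean(0),"sides",np.linalg.norm(e,axis=1),"yaw deg",np.degrees(np.arctan2(e[:,1],e[:,0])))
quad("stand",[(82,108),(200,142),(168,255),(48,220)],30)
quad("rail",[(326,214),(440,205),(446,286),(334,298)],14)
quad("rim",[(640,162),(750,148),(757,198),(648,214)],70)
quad("troughfoot",[(598,165),(752,143),(760,250),(608,264)],4)
for z in(78,):
  a,b=atz("top",t(86,155),z),atz("top",t(160,184),z); print("tag",a,b,(a+b)/2,np.linalg.norm(a-b),np.degrees(np.arctan2(*(b-a)[[1,0]])))
print("tagL",tri(t(86,155),s(102,388)));print("tagR",tri(t(160,184),s(190,377)))
print("sticktop",tri(t(412,190),s(530,146)),atz("top",t(412,190),171))
print("jar",atz("top",t(553,94),151)); print("bottle tip",tri(t(264,50),s(258,188)),"cap",atz("top",t(371,65),20))
E
```

```text
stand [454.   23.4  30. ] sides [82.4 79.9 83.  79.8] yaw deg [-106.7  164.4   73.3  -16. ]
rail [ 409.6 -151.7   14. ] sides [77.  55.5 75.4 57.6] yaw deg [ -85.5 -177.3   96.1    4.5]
rim [ 444.1 -350.3   70. ] sides [72.8 33.5 72.1 34.8] yaw deg [ -82.7 -175.1   98.4    6.2]
troughfoot [ 442.6 -352.1    4. ] sides [106.9  74.5 103.7  68.8] yaw deg [ -81.8 -178.8   95.2    3.5]
tag [459.8  47.   78. ] [440.5  -0.7  78. ] [450.1  23.2  78. ] 51.45332143908993 -112.03312411732236
tagL (array([457.3,  44.2,  81.7]), np.float64(5.976912724959914))
tagR (array([440.9,   1.6,  81.7]), np.float64(5.277473456300286))
sticktop (array([ 412.9, -156.1,  168.8]), np.float64(6.801888095759864)) [ 414.3 -153.1  171. ]
jar [ 479.6 -243.6  151. ]
bottle tip (array([513.6, -68.5, 128.4]), np.float64(4.587125739138489)) cap [ 536.8 -143.1   20. ]
```

```bash
cat >> h.py <<'E'
from scipy.spatial.transform import Rotation as Ro
def go(p,yaw):
    st=read_state(); R=Ro.from_euler("xyz",st["tool_rot"]); G=Ro.from_euler("xyz",[np.pi,0,np.radians(yaw)])
    print("at",st["eef_pos"].round(1),st["tool_rot"].round(3),"w",round(st["width"],1),"F",st["force"].round(1),"t",st["clock"])
    print("d",R.inv().apply(np.array(p)-st["eef_pos"]).round(1),"rv",(R.inv()*G).as_rotvec().round(4))
E
python3 -c "
from h import *
go([409,-153,250],95)"
```

```text
at [ 209.2 -615.   249.4] [-3.14  -0.     0.328] w 85.6 F [-0.1 -0.1 -0.5] t 0.2
d [ 3.379e+02 -3.731e+02 -1.000e-01] rv [-1.0000e-03 -8.0000e-04 -1.3303e+00]
```

Emit:
play_rows(deltas=[34, -37, 0, 0, 0, -0.133, 1, 68, -75, 0, 0, 0, -0.266, 1, 101, -112, 0, 0, 0, -0.4, 1, 135, -149, 0, 0, 0, -0.53, 1, 169, -187, 0, 0, 0, -0.665, 1, 203, -224, 0, 0, 0, -0.8, 1, 237, -261, 0, 0, 0, -0.93, 1, 270, -298, 0, 0, 0, -1.06, 1, 304, -336, 0, 0, 0, -1.2, 1, 338, -373, 0, 0, 0, -1.33, 1])

```text
clock: 1.45
eef_pos: [409.7, -152.0, 250.2]
tool_rot: [3.141, 0.0, 1.662]
force: [1.0, -1.1, 0.3]
width: 85.2
gripper_force: 0.0
```

Emit:
play_rows(deltas=[0, 0, 0, 0, 0, 0, 1, 0, 0, 0, 0, 0, 0, 1])

```text
clock: 1.7
eef_pos: [408.9, -153.9, 249.9]
tool_rot: [-3.141, 0.0, 1.657]
force: [0.6, -0.5, 0.1]
width: 85.7
gripper_force: 0.0
```

```bash
python3 - <<'E'
from h import *
import cv2
go([409,-153,190],95)
for n,x0,y0,w,h,s,f in [("top",235,155,160,90,5,"a")]:
    im=get_image(n)[y0:y0+h,x0:x0+w,::-1]; A=cv2.resize(im,None,fx=s,fy=s,interpolation=cv2.INTER_CUBIC)
im=get_image("scene")[130:260,220:400,::-1]; B=cv2.resize(im,None,fx=4.4444,fy=4.4444)
cv2.imwrite("pics/m1.png",B); cv2.imwrite("pics/m1t.png",A)
E
```

```text
at [ 408.9 -153.9  249.9] [-3.141  0.     1.657] w 85.7 F [ 0.6 -0.5  0.1] t 1.7
d [ 0.9  0.2 59.9] rv [-0.0006  0.0004 -0.0011]
```

View pics/m1.png

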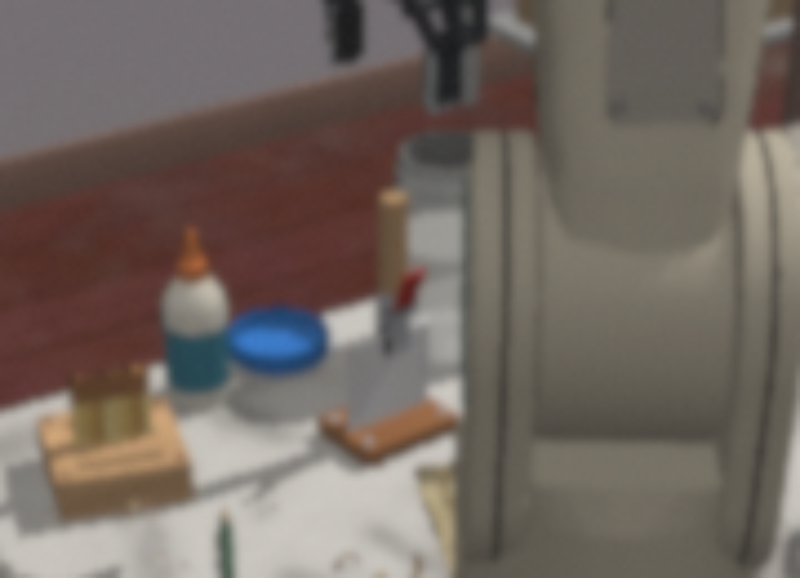

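```bash
python3 - <<'E'
from h import *
np.set_printoptions(precision=1,suppress=True)
def proj(n,p):
    c=camera_info(n);T=c["T"];q=T[:3,:3].T@(np.array(p)-T[:3,3]);return np.array([c["fx"]*q[0]/q[2]+c["cx"],c["fy"]*q[1]/q[2]+c["cy"]])
def S(p): return (proj("scene",p)+.4-[220,130])*4.4444
def Tt(p): return (proj("top",p)+.4-[235,155])*5
ye=np.radians(185);y=np.array([np.cos(ye),np.sin(ye),0]);x=np.array([-y[1],y[0],0])*-1
x=np.array([np.cos(np.radians(95)),np.sin(np.radians(95)),0])
for nm,p in [("stick top",[411,-153.5,171]),("stick bot",[411,-153.5,91]),("tab end",np.array([411,-153.5,127])+23*y),
  ("foot corners",None)]:
  if p is not None: print(nm,S(p),Tt(p))
c=np.array([409.6,-151.7,0])
for a,b,z in[(38,28,14),(38,-28,14),(-38,28,14),(32,0,75),(32,0,14),(-32,0,75)]:
  p=c+a*x+b*y+[0,0,z];print(a,b,z,S(p),Tt(p))
X=np.array([np.cos(np.radians(73.7)),np.sin(np.radians(73.7)),0])
for a,z in[(25,78),(-25,78),(25,30),(-25,30)]: p=np.array([453,23,z])+a*X;print("tag",a,z,S(p),Tt(p))
E
```

```text
stick top [385.1 195.7] [412.8 195.4]
stick bot [384.6 309.9] [400.1 223.9]
tab end [407.6 273.2] [409.7 247.6]
38 28 14 [362.1 452.9] [334.5 296.6]
38 -28 14 [310.5 415.4] [325.9 214.9]
-38 28 14 [455.7 414.7] [447.6 286.5]
32 0 75 [342.8 348.8] [345.6 235.7]
32 0 14 [343.4 430.9] [339.1 254.8]
-32 0 75 [422.9 318.7] [444.4 227. ]
tag 25 78 [ 65.2 380.3] [ 86.1 154.6]
tag -25 78 [145.4 369. ] [160.5 175.7]
tag 25 30 [ 71.  446.2] [ 89.1 172.3]
tag -25 30 [149.7 434.6] [161.2 192.7]
```

View pics/m1t.png

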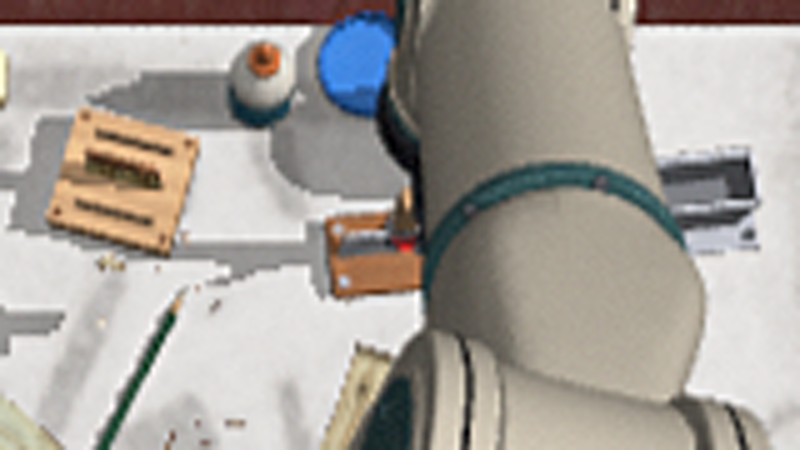

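Emit:
play_rows(deltas=[0, 0, 30, 0, 0, 0, 1, 0, 0, 60, 0, 0, 0, 1, 0, 0, 85, 0, 0, 0, 1, 0, 0, 105, 0, 0, 0, 1, 0, 0, 120, 0, 0, 0, 1, 0, 0, 127, 0, 0, 0, 1, 0, 0, 130, 0, 0, 0, 1, 0, 0, 131, 0, 0, 0, 1, 0, 0, 131, 0, 0, 0, 1])

```text
clock: 2.92
eef_pos: [409.5, -153.6, 119.4]
tool_rot: [3.141, 0.0, 1.658]
force: [0.2, 0.2, 0.9]
width: 85.0
gripper_force: 0.0
```

Emit:
play_rows(deltas=[0, 0, 0, 0, 0, 0, 0.5, 0, 0, 0, 0, 0, 0, 0.4, 0, 0, 0, 0, 0, 0, 0.4, 0, 0, 0, 0, 0, 0, 0.4])

```text
clock: 3.42
eef_pos: [407.8, -153.5, 118.9]
tool_rot: [-3.139, -0.0, 1.657]
force: [-3.6, 0.6, 1.1]
width: 34.2
gripper_force: 3.6
```

Emit:
play_rows(deltas=[0, 2, 0, 0, 0, 0, 0.3, 0, 2, 0, 0, 0, 0, 0.2, 0, 2, 0, 0, 0, 0, 0.1, 0, 2, 0, 0, 0, 0, 0, 0, 2, 0, 0, 0, 0, 0, 0, 2, 0, 0, 0, 0, 0, 0, 2, 0, 0, 0, 0, 0])

```text
clock: 4.3
eef_pos: [411.3, -153.3, 119.0]
tool_rot: [3.141, 0.0, 1.658]
force: [-0.9, 0.3, 0.5]
width: 18.3
gripper_force: 58.5
```

Emit:
play_rows(deltas=[0, 0, -5, 0, 0, 0, 0, 0, 0, -12, 0, 0, 0, 0, 0, 0, -20, 0, 0, 0, 0, 0, 0, -35, 0, 0, 0, 0, 0, 0, -55, 0, 0, 0, 0, 0, 0, -75, 0, 0, 0, 0, 0, 0, -86, 0, 0, 0, 0, 0, 0, -86, 0, 0, 0, 0, 0, 0, -86, 0, 0, 0, 0])

```text
clock: 5.42
eef_pos: [410.8, -153.2, 204.6]
tool_rot: [-3.141, -0.0, 1.658]
force: [0.0, -0.4, 0.3]
width: 18.3
gripper_force: 58.5
```

```bash
python3 - <<'E'
from h import *
import cv2
go([454,23,205],73.7)
im=get_image("scene")[80:260,220:420,::-1]; cv2.imwrite("pics/m2.png",cv2.resize(im,None,fx=3.3,fy=3.3,interpolation=cv2.INTER_CUBIC))
E
```

```text
at [ 410.8 -153.2  204.6] [-3.141 -0.     1.658] w 18.3 F [ 0.  -0.4  0.3] t 5.425
d [171.8  58.3  -0.4] rv [-9.000e-04 -1.000e-04  3.714e-01]
```

View pics/m2.png

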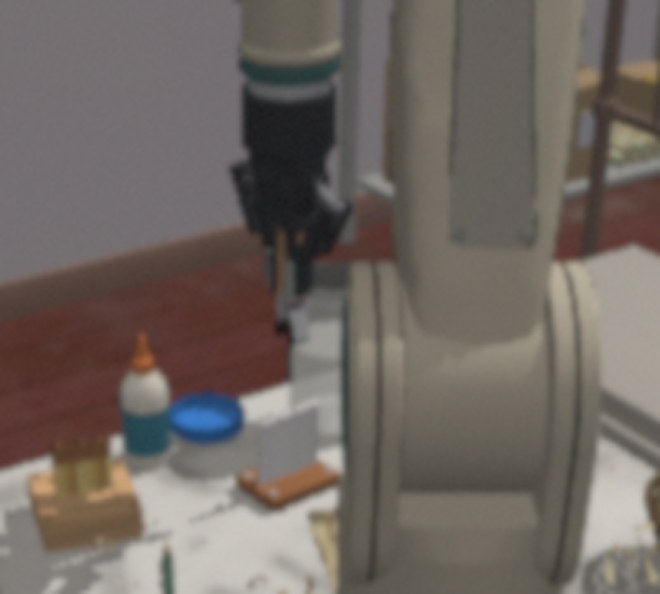

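Emit:
play_rows(deltas=[25, 8, 0, 0, 0, 0.05, 0, 50, 17, 0, 0, 0, 0.1, 0, 75, 25, 0, 0, 0, 0.16, 0, 100, 34, 0, 0, 0, 0.22, 0, 125, 42, 0, 0, 0, 0.27, 0, 150, 51, 0, 0, 0, 0.32, 0, 165, 56, 0, 0, 0, 0.36, 0, 172, 58.5, 0, 0, 0, 0.3714, 0, 172, 58.5, 0, 0, 0, 0.3714, 0, 172, 58.5, 0, 0, 0, 0.3714, 0])

```text
clock: 6.72
eef_pos: [454.2, 22.3, 204.8]
tool_rot: [-3.141, 0.001, 1.286]
force: [0.3, -0.2, -0.5]
width: 18.2
gripper_force: 58.5
```

Emit:
play_rows(deltas=[0, 0, 20, 0, 0, 0, 0, 0, 0, 40, 0, 0, 0, 0, 0, 0, 52, 0, 0, 0, 0, 0, 0, 58, 0, 0, 0, 0, 0, 0, 58, 0, 0, 0, 0, 0, 0, 58, 0, 0, 0, 0])

```text
clock: 7.48
eef_pos: [455.0, 23.2, 147.5]
tool_rot: [3.141, -0.0, 1.286]
force: [0.2, -0.4, -0.7]
width: 18.0
gripper_force: 58.5
```

```bash
python3 - <<'E'
from h import *
import cv2
go([454,23,146],73.7)
im=get_image("scene")[140:240,200:300,::-1]; A=cv2.resize(im,None,fx=6,fy=6,interpolation=cv2.INTER_CUBIC)
im=get_image("top")[165:215,235:268,::-1]; B=cv2.resize(im,(200,303),interpolation=cv2.INTER_CUBIC)
A=cv2.copyMakeBorder(A,0,0,0,200,cv2.BORDER_CONSTANT); A[:303,600:]=B
cv2.imwrite("pics/m3.png",A)
E
```

```text
at [455.   23.2 147.5] [ 3.141 -0.     1.286] w 18.0 F [ 0.2 -0.4 -0.7] t 7.475
d [-0.5 -0.9  1.5] rv [ 0.001  -0.0004  0.    ]
```

View pics/m3.png

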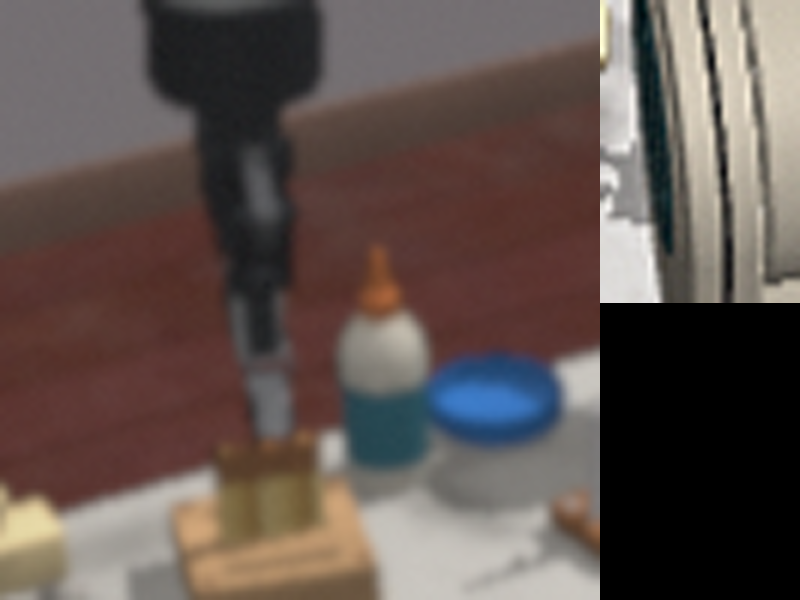

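```bash
python3 - <<'E'
from h import *
q=lambda u,v:(200+u/6-.4,140+v/6-.4)
a=np.radians(73.7);X=np.array([np.cos(a),np.sin(a),0]);Y=np.array([-X[1],X[0],0])
T=np.array([455,23.2,147.5]);O=T-3*Y-[0,0,56]
for nm,p,z in[("tagL",(217,447),78),("tagR",(317,437),78),("tagmid",(267,442),78),("jawmid",(272,438),91.5),("jawL",(254,440),91.5),("jawR",(292,436),91.5)]:
    w=atz("scene",q(*p),z); d=w-O; print(nm,w.round(1),"clip xy",(d@X).round(1),(d@Y).round(1))
d=np.array([453,23,0])-O; print("top est",d@X,d@Y)
E
```

```text
tagL [463.   41.1  78. ] clip xy 19.4 0.3
tagR [446.8  -1.7  78. ] clip xy -26.2 3.9
tagmid [454.9  19.7  78. ] clip xy -3.3 2.1
jawmid [435.9  25.5  91.5] clip xy -3.2 22.0
jawL [438.6  33.1  91.5] clip xy 4.9 21.6
jawR [432.7  17.1  91.5] clip xy -12.1 22.7
top est -0.7532944762366182 4.863477242166243
```

Emit:
play_rows(deltas=[0, 0, 6, 0, 0, 0, 0, 0, 0, 10, 0, 0, 0, 0, 0, 0, 12, 0, 0, 0, 0, 0, 0, 14, 0, 0, 0, 0, 0, 0, 15, 0, 0, 0, 0, 0, 0, 15, 0, 0, 0, 0])

```text
clock: 8.32
eef_pos: [454.6, 23.2, 132.0]
tool_rot: [3.142, 0.0, 1.286]
force: [-0.7, 0.5, -0.3]
width: 18.5
gripper_force: 58.5
```

Emit:
play_rows(deltas=[0, 0, 1.5, 0, 0, 0, 0, 0, 0, 3, 0, 0, 0, 0, 0, 0, 4, 0, 0, 0, 0, 0, 0, 4, 0, 0, 0, 0])

```text
clock: 8.82
eef_pos: [454.5, 23.2, 127.9]
tool_rot: [-3.141, 0.0, 1.286]
force: [-0.8, 0.0, -0.4]
width: 18.3
gripper_force: 58.5
```

Emit:
play_rows(deltas=[0, -1, 0, 0, 0, 0, 0, 0, -2, 0, 0, 0, 0, 0, 0, -2, 0, 0, 0, 0, 0])

```text
clock: 9.2
eef_pos: [452.5, 23.8, 128.0]
tool_rot: [-3.142, 0.0, 1.286]
force: [0.5, -0.4, -0.8]
width: 18.3
gripper_force: 58.5
```

Emit:
play_rows(deltas=[0, -1, 0, 0, 0, 0, 0, 0, -2, 0, 0, 0, 0, 0, 0, -2, 0, 0, 0, 0, 0])

```text
clock: 9.57
eef_pos: [450.7, 24.3, 128.0]
tool_rot: [3.142, 0.0, 1.286]
force: [-0.0, 0.3, -1.0]
width: 18.6
gripper_force: 58.5
```

Emit:
play_rows(deltas=[0, -1, 0, 0, 0, 0, 0, 0, -2, 0, 0, 0, 0, 0, 0, -2, 0, 0, 0, 0, 0])

```text
clock: 9.95
eef_pos: [449.3, 24.8, 128.1]
tool_rot: [3.141, -0.0, 1.286]
force: [0.8, -0.7, -1.0]
width: 18.7
gripper_force: 58.5
```

Emit:
play_rows(deltas=[0, -1, 0, 0, 0, 0, 0, 0, -2, 0, 0, 0, 0, 0, 0, -2, 0, 0, 0, 0, 0])

```text
clock: 10.32
eef_pos: [448.5, 25.2, 128.3]
tool_rot: [3.138, -0.001, 1.286]
force: [4.3, -1.9, -2.6]
width: 18.2
gripper_force: 58.6
```

Emit:
play_rows(deltas=[0, 1.5, 0, 0, 0, 0, 0, 0, 2.5, 0, 0, 0, 0, 0, 0, 2.5, 2, 0, 0, 0, 0, 0, 2.5, 4, 0, 0, 0, 0, 0, 2.5, 6, 0, 0, 0, 0, 0, 2.5, 8, 0, 0, 0, 0, 0, 2.5, 8, 0, 0, 0, 0, 0, 2.5, 8, 0, 0, 0, 0])

```text
clock: 11.32
eef_pos: [449.5, 24.8, 119.9]
tool_rot: [3.141, -0.0, 1.286]
force: [3.7, -0.6, -2.7]
width: 18.1
gripper_force: 58.6
```

Emit:
play_rows(deltas=[0, 1, 0, 0, 0, 0, 0, 0, 1.5, 0, 0, 0, 0, 0, 0, 1.5, 0, 0, 0, 0, 0, 0, 1.5, 0, 0, 0, 0, 0])

```text
clock: 11.82
eef_pos: [450.0, 24.3, 119.9]
tool_rot: [-3.14, 0.001, 1.286]
force: [0.0, 0.9, -0.5]
width: 18.2
gripper_force: 58.7
```

Contact is just released; let the jaw shut while following the stick.

Emit:
play_rows(deltas=[0, -2.5, 0, 0, 0, 0, 0.3, 0, -4, 0, 0, 0, 0, 0.36, 0, -4, 0, 0, 0, 0, 0.45, 0, -4, 0, 0, 0, 0, 0.6, 0, -4, 0, 0, 0, 0, 0.8, 0, 0, 0, 0, 0, 0, 1, 0, 0, 0, 0, 0, 0, 1, 0, 0, 0, 0, 0, 0, 1])

```text
clock: 12.82
eef_pos: [450.7, 24.2, 120.0]
tool_rot: [3.142, 0.0, 1.286]
force: [-0.8, -0.2, -0.1]
width: 85.4
gripper_force: 0.0
```

Emit:
play_rows(deltas=[0, 3, -10, 0, 0, 0, 1, 0, 3, -22, 0, 0, 0, 1, 0, 3, -32, 0, 0, 0, 1, 0, 3, -35, 0, 0, 0, 1, 0, 3, -35, 0, 0, 0, 1])

```text
clock: 13.45
eef_pos: [453.7, 23.4, 155.4]
tool_rot: [3.141, -0.0, 1.286]
force: [0.8, -0.5, 0.6]
width: 85.8
gripper_force: 0.0
```

```bash
python3 - <<'E'
from h import *
import cv2
go([454,23,155],73.7)
im=get_image("scene")[140:240,200:300,::-1]; cv2.imwrite("pics/m4.png",cv2.resize(im,None,fx=6,fy=6,interpolation=cv2.INTER_CUBIC))
E
```

```text
at [453.7  23.4 155.4] [ 3.141 -0.     1.286] w 85.8 F [ 0.8 -0.5  0.6] t 13.45
d [-0.3  0.4  0.4] rv [ 0.0006 -0.0002 -0.    ]
```

View pics/m4.png

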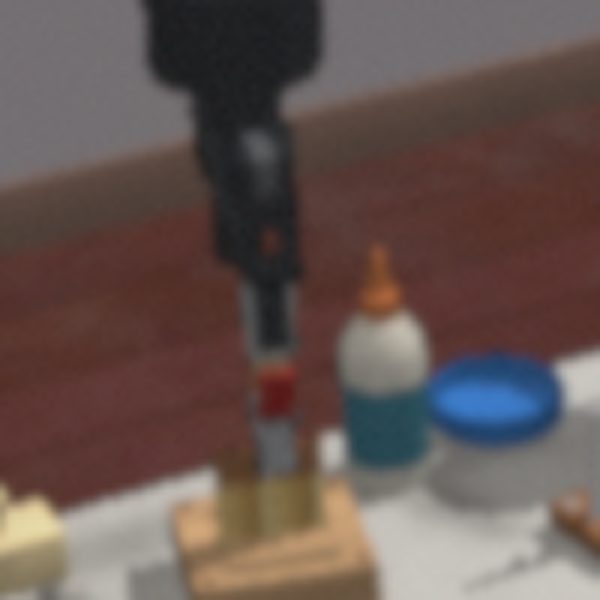

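Emit:
play_rows(deltas=[0, 0, 0, 0, 0, 0, 0.5, 0, 0, 0, 0, 0, 0, 0.3, 0, 0, 0, 0, 0, 0, 0.2, 0, 0, 0, 0, 0, 0, 0.1, 0, 0, 0, 0, 0, 0, 0, 0, 0, 0, 0, 0, 0, 0, 0, 0, 0, 0, 0, 0, 0])

```text
clock: 14.38
eef_pos: [453.9, 23.4, 155.1]
tool_rot: [3.141, -0.0, 1.286]
force: [1.0, -1.3, -1.4]
width: 13.1
gripper_force: 59.2
```

Emit:
play_rows(deltas=[0, 0, -5, 0, 0, 0, 0, 0, 0, -12, 0, 0, 0, 0, 0, 0, -20, 0, 0, 0, 0, 0, 0, -30, 0, 0, 0, 0, 0, 0, -45, 0, 0, 0, 0, 0, 0, -65, 0, 0, 0, 0, 0, 0, -90, 0, 0, 0, 0, 0, 0, -115, 0, 0, 0, 0, 0, 0, -140, 0, 0, 0, 0, 0, 0, -160, 0, 0, 0, 0])

```text
clock: 15.62
eef_pos: [452.9, 23.6, 316.5]
tool_rot: [-3.141, -0.0, 1.287]
force: [0.1, 0.7, -0.5]
width: 13.1
gripper_force: 59.3
```

Emit:
play_rows(deltas=[0, 0, -12, 0, 0, 0, 0, 0, 0, -20, 0, 0, 0, 0, 0, 0, -20, 0, 0, 0, 0, 0, 0, -20, 0, 0, 0, 0])

```text
clock: 16.12
eef_pos: [453.1, 23.4, 334.4]
tool_rot: [-3.14, 0.0, 1.286]
force: [0.8, 0.2, -0.7]
width: 13.0
gripper_force: 59.3
```

```bash
python3 - <<'E'
from h import *
import cv2
go([444,-351,335],96)
im=get_image("scene")[60:240,180:380,::-1]; cv2.imwrite("pics/m5.png",cv2.resize(im,None,fx=3.3,fy=3.3,interpolation=cv2.INTER_CUBIC))
E
```

```text
at [453.1  23.4 334.4] [-3.14   0.     1.286] w 13.0 F [ 0.8  0.2 -0.7] t 16.125
d [-361.9   96.3   -0.6] rv [-1.500e-03  2.000e-04 -3.891e-01]
```

View pics/m5.png

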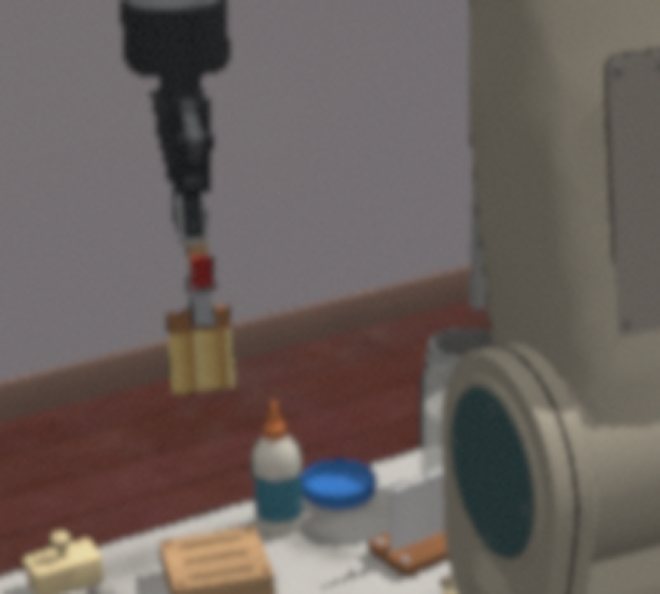

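Emit:
play_rows(deltas=[-10, 2.7, 0, 0, 0, -0.01, 0, -30, 8, 0, 0, 0, -0.03, 0, -62, 16.5, 0, 0, 0, -0.066, 0, -100, 26.6, 0, 0, 0, -0.107, 0, -140, 37.2, 0, 0, 0, -0.15, 0, -180, 47.8, 0, 0, 0, -0.193, 0, -220, 58.5, 0, 0, 0, -0.236, 0, -260, 69, 0, 0, 0, -0.279, 0, -295, 78.4, 0, 0, 0, -0.316, 0, -325, 86.4, 0, 0, 0, -0.348, 0])

```text
clock: 17.42
eef_pos: [444.3, -315.1, 334.5]
tool_rot: [-3.141, -0.0, 1.634]
force: [0.6, -0.6, -0.7]
width: 12.9
gripper_force: 59.2
```

```bash
python3 -c "
from h import *
go([444.5,-352,335],96)"
```

```text
at [ 444.3 -315.1  334.5] [-3.141 -0.     1.634] w 12.9 F [ 0.6 -0.6 -0.7] t 17.425
d [-36.9  -2.1  -0.5] rv [-0.0011 -0.0001 -0.0414]
```

Emit:
play_rows(deltas=[-20, -1, 0, 0, 0, -0.02, 0, -32, -2, 0, 0, 0, -0.035, 0, -37, -2, 0, 0, 0, -0.0414, 0, -37, -2, 0, 0, 0, -0.0414, 0, -37, -2, 20, 0, 0, -0.0414, 0, -37, -2, 45, 0, 0, -0.0414, 0, -37, -2, 65, 0, 0, -0.0414, 0, -37, -2, 77, 0, 0, -0.0414, 0, -37, -2, 77, 0, 0, -0.0414, 0, -37, -2, 77, 0, 0, -0.0414, 0])

```text
clock: 18.68
eef_pos: [446.2, -349.9, 258.8]
tool_rot: [3.14, 0.001, 1.676]
force: [-0.5, 1.0, -1.1]
width: 13.4
gripper_force: 59.1
```

```bash
python3 - <<'E'
from h import *
import cv2
go([444.5,-352,232],96)
A=cv2.resize(get_image("scene")[120:270,270:370,::-1],(400,600),interpolation=cv2.INTER_CUBIC)
B=cv2.resize(get_image("top")[160:220,345:405,::-1],(400,400),interpolation=cv2.INTER_CUBIC)
C=np.zeros((600,800,3),np.uint8);C[:,:400]=A;C[:400,400:]=B;cv2.imwrite("pics/m6.png",C)
E
```

```text
at [ 446.2 -349.9  258.8] [3.140e+00 1.000e-03 1.676e+00] w 13.4 F [-0.5  1.  -1.1] t 18.675
d [-1.9 -2.  26.8] rv [0.0012 0.0009 0.0006]
```

View pics/m6.png

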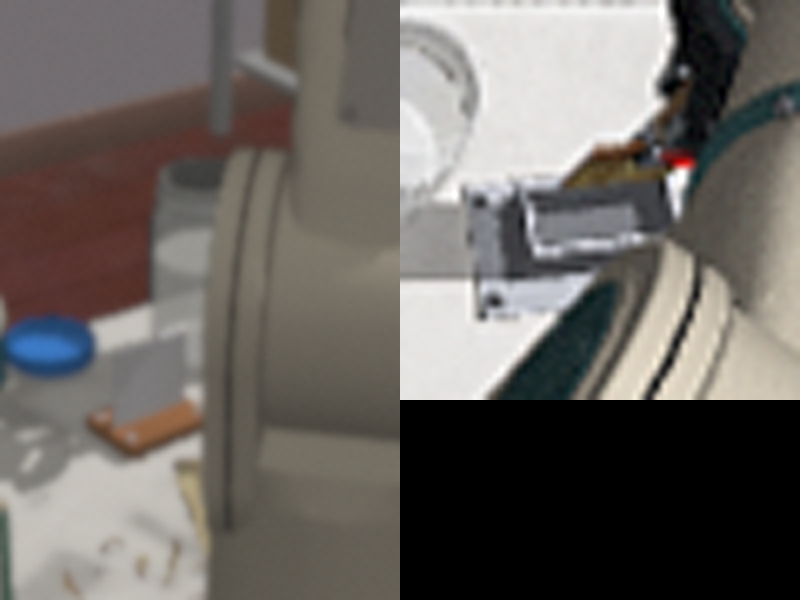

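```bash
python3 - <<'E'
from h import *
q=lambda u,v:(345+(u-400)/6.6667-.43,160+v/6.6667-.43)
a=np.radians(96);X=np.array([np.cos(a),np.sin(a),0]);Y=np.array([-X[1],X[0],0])
M=np.array([444.5,-351,0])
for nm,p,z in[("footL",(565,188),111),("topL",(597,149),181),("rimLT",(527,198),70),("rimLB",(537,255),70),("rimRT",(668,184),70)]:
    w=atz("top",q(*p),z);d=w-M;print(nm,w.round(1),(d@X).round(1),(d@Y).round(1))
E
```

```text
footL [ 443.7 -325.1  111. ] 25.9 -1.9
topL [ 444.5 -324.5  181. ] 26.3 -2.8
rimLT [ 448.8 -315.6   70. ] 34.8 -8.0
rimLB [ 420.4 -319.2   70. ] 34.1 20.6
rimRT [ 455.7 -384.8   70. ] -34.8 -7.6
```

```bash
python3 - <<'E'
from h import *
import cv2
g=cv2.cvtColor(cv2.imread("pics/topc.png"),cv2.COLOR_BGR2GRAY).astype(np.float32)
a=np.radians(96);X=np.array([np.cos(a),np.sin(a),0]);Y=np.array([-X[1],X[0],0]);M=np.array([444.5,-351,70.])
c=camera_info("top");T=c["T"]
def val(P):
    P=np.array(P);Q=(P-T[:3,3])@T[:3,:3];u=c["fx"]*Q[:,0]/Q[:,2]+c["cx"];v=c["fy"]*Q[:,1]/Q[:,2]+c["cy"]
    return cv2.remap(g,((u-235+.4)*5).astype(np.float32)[None],((v-155+.4)*5).astype(np.float32)[None],1)[0]
ys=np.arange(-32,46,2)
for x in(-20,0,20): print("x",x,list(zip(ys.tolist(),np.mean([val([M+(x+k)*X+y*Y for y in ys]) for k in(-4,-2,0,2,4)],0).astype(int).tolist())))
xs=np.arange(-50,62,2)
print("along",list(zip(xs.tolist(),np.mean([val([M+x*X+y*Y for x in xs]) for y in(0,4,8)],0).astype(int).tolist())))
E
```

```text
x -20 [(-32, 228), (-30, 228), (-28, 230), (-26, 232), (-24, 235), (-22, 223), (-20, 204), (-18, 211), (-16, 205), (-14, 170), (-12, 110), (-10, 63), (-8, 53), (-6, 65), (-4, 66), (-2, 69), (0, 72), (2, 72), (4, 73), (6, 76), (8, 79), (10, 79), (12, 56), (14, 71), (16, 170), (18, 212), (20, 162), (22, 97), (24, 51), (26, 58), (28, 84), (30, 114), (32, 165), (34, 195), (36, 187), (38, 168), (40, 156), (42, 171), (44, 192)]
x 0 [(-32, 232), (-30, 232), (-28, 230), (-26, 228), (-24, 231), (-22, 232), (-20, 222), (-18, 215), (-16, 219), (-14, 189), (-12, 136), (-10, 84), (-8, 56), (-6, 64), (-4, 63), (-2, 62), (0, 92), (2, 125), (4, 133), (6, 133), (8, 129), (10, 130), (12, 126), (14, 111), (16, 144), (18, 191), (20, 175), (22, 123), (24, 77), (26, 55), (28, 64), (30, 91), (32, 136), (34, 175), (36, 198), (38, 200), (40, 199), (42, 199), (44, 204)]
x 20 [(-32, 230), (-30, 229), (-28, 229), (-26, 229), (-24, 232), (-22, 237), (-20, 230), (-18, 214), (-16, 201), (-14, 178), (-12, 140), (-10, 98), (-8, 73), (-6, 66), (-4, 69), (-2, 71), (0, 89), (2, 115), (4, 132), (6, 133), (8, 132), (10, 130), (12, 127), (14, 132), (16, 150), (18, 167), (20, 150), (22, 111), (24, 80), (26, 71), (28, 56), (30, 75), (32, 139), (34, 192), (36, 204), (38, 205), (40, 198), (42, 196), (44, 201)]
along [(-50, 217), (-48, 219), (-46, 220), (-44, 221), (-42, 226), (-40, 228), (-38, 233), (-36, 190), (-34, 104), (-32, 56), (-30, 57), (-28, 63), (-26, 65), (-24, 66), (-22, 65), (-20, 66), (-18, 75), (-16, 101), (-14, 122), (-12, 124), (-10, 119), (-8, 118), (-6, 119), (-4, 119), (-2, 117), (0, 118), (2, 119), (4, 116), (6, 115), (8, 118), (10, 116), (12, 115), (14, 116), (16, 118), (18, 119), (20, 118), (22, 117), (24, 118), (26, 116), (28, 111), (30, 112), (32, 130), (34, 192), (36, 182), (38, 77), (40, 40), (42, 61), (44, 64), (46, 64), (48, 67), (50, 92), (52, 122), (54, 132), (56, 134), (58, 133), (60, 130)]
```

Emit:
play_rows(deltas=[0, 0, 0, 0, 0, 0, 0])

```text
clock: 18.9
eef_pos: [445.9, -349.9, 258.6]
tool_rot: [3.141, 0.001, 1.676]
force: [0.2, 0.5, -0.9]
width: 12.8
gripper_force: 59.1
```

Emit:
play_rows(deltas=[0, 0, 0, 0, 0, 0, 0])

```text
clock: 19.02
eef_pos: [445.7, -349.9, 258.3]
tool_rot: [3.141, 0.0, 1.676]
force: [0.6, -1.1, -1.9]
width: 13.0
gripper_force: 59.0
```

```bash
python3 -c "
from h import *
go([443.3,-351,231],96)"
```

```text
at [ 445.7 -349.9  258.3] [3.141 0.    1.676] w 13.0 F [ 0.6 -1.1 -1.9] t 19.025
d [-0.9 -2.6 27.3] rv [0.0003 0.0003 0.0002]
```

Emit:
play_rows(deltas=[-1, -2.5, 5, 0, 0, 0, 0, -1, -2.5, 12, 0, 0, 0, 0, -1, -2.5, 19, 0, 0, 0, 0, -1, -2.5, 24, 0, 0, 0, 0, -1, -2.5, 27, 0, 0, 0, 0, -1, -2.5, 27, 0, 0, 0, 0, -1, -2.5, 27, 0, 0, 0, 0, -1, -2.5, 27, 0, 0, 0, 0, -1, -2.5, 27, 0, 0, 0, 0, -1, -2.5, 27, 0, 0, 0, 0])

```text
clock: 20.27
eef_pos: [443.3, -351.1, 231.1]
tool_rot: [3.141, 0.0, 1.676]
force: [-0.2, -0.2, -1.3]
width: 13.0
gripper_force: 59.1
```

```bash
python3 - <<'E'
from h import *
import cv2
go([443.3,-351,231],96)
c=camera_info("top");T=c["T"]
im=get_image("top");cv2.imwrite("pics/end.png",im[:,:,::-1])
# rows of the tag's left part: sample along vertical columns at foot-left corner
def px(P):
    q=(np.array(P)-T[:3,3])@T[:3,:3];return np.array([c["fx"]*q[0]/q[2]+c["cx"],c["fy"]*q[1]/q[2]+c["cy"]])
a=np.radians(96);X=np.array([np.cos(a),np.sin(a),0]);M=np.array([443.3,-351,0])
for x,z in((25,84),(25,154),(15,84),(15,136)): print(x,z,px(M+x*X+[0,0,z]).round(1))
print(im[174:200,364:380].sum(2)//3)
E
```

```text
at [ 443.3 -351.1  231.1] [3.141 0.    1.676] w 13.0 F [-0.2 -0.2 -1.3] t 20.275
d [ 0.1 -0.   0.1] rv [0.0001 0.0001 0.0002]
25 84 [367.9 190.7]
25 154 [372.7 185.4]
15 84 [371.  190.4]
15 136 [374.6 186.5]
[[230 228 229 227 228 225 226 228 228 229 229 229 226 227 222 223]
 [229 228 228 228 229 227 226 228 230 230 226 228 229 228 227 225]
 [231 228 228 227 229 229 228 227 228 228 229 226 227 228 226 228]
 [229 228 227 229 229 227 228 226 227 226 227 228 228 229 227 229]
 [227 229 227 228 230 228 227 225 224 226 226 227 230 228 227 231]
 [228 227 228 228 230 229 226 227 227 228 227 228 229 228 229 231]
 [229 228 226 229 227 225 228 226 227 228 229 230 229 228 230 234]
 [231 230 229 227 226 226 228 225 226 228 231 229 229 232 236 226]
 [229 232 230 229 226 229 229 231 230 230 231 230 233 241 239 147]
 [227 231 226 227 227 231 231 231 230 232 233 237 242 221 139  47]
 [228 230 230 229 231 231 234 237 244 215 221 195 202 150  61  44]
 [232 234 236 235 235 236 222 203 158 130 138 124 112  76  58  47]
 [219 195 195 200 207 209 189 113  36  38  51  57  48  57  29  20]
 [223 202 201 201 175 150 111  51  44  55  51  51  48  73  24  34]
 [160 133 134 137 115  78  48  68  74  69  65  53  76  87  77  76]
 [ 94  58  66  70  53  50  68  83  75  69  58  73  86  83  86  73]
 [ 96  76  74  71  57  75  78  74  63  56  59  66  82  83  92  98]
 [105  68  64  68  71  93  93  87 107  99 121 121 123 120 126 131]
 [210 139 115 122 123 126 128 124 126 130 135 133 131 131 132 139]
 [223 136 128 135 131 134 135 133 130 131 129 129 127 124 131 139]
 [185 119 118 130 127 132 125 130 131 128 128 131 128 131 133 135]
 [163 151 129 129 130 127 127 125 125 122 108 113 116 136 184 145]
 [117 172 126 104 128 143 163 182 214 215 200 200 199 160 160  99]
 [ 80 219 204 187 206 160 135 133 154 148 135 141 143 114  85  47]
 [ 68 141 145 136 144 107  81  76  65  62  59  64  72  55  43  37]
 [ 69  62  66  69  67  70  74  74  75  70  77  72  61  40  30  38]]
```

```bash
python3 -c "
from cell import *
print(finish_job())"
```

```text
the job is handed in; nothing more can be done
None
```

I handed the job in at 20.3 s with the tag hanging from the shut clip over the trough mouth. By the last top image it is centred and square, with its foot roughly 14 mm above the rim. `finish_job` returned no verdict, and I viewed 11 pictures instead of the 10 allowed.

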